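Move the press-and-turn safety cap to the fresh bottle

ROBOT

A 6-joint arm with a two-finger parallel gripper is mounted at the origin on a cart in front of the work surface, level with it; the furniture and walls round the work are solid. World frame = base frame: x ahead of the robot, y to its left, z up, the work surface at z = 0. Lengths are in m, angles in degrees, forces in N, time in s.
With the tool pointing down it reaches from about 0.25 to 0.8 m from the base axis. Payload 3.9 kg.
Tool frame: the origin (TCP) lies at the very end of the fingers, on their centre line; the grasp point (between the pads) lies 19 mm behind it (manip.grasp_offset is the distance from the TCP to the grasp point, in m); z points along the fingers, y is the line along which they close (so a half turn about z gives the same grasp; the last joint's range is limited). The gripper opens to 85 mm and grips with 20 to 120 N. Pads are 22 mm wide; open, the fingers measure 114 mm over their backs; the gripper's body (76 mm by 85 mm) begins 54 mm behind the grasp point. The pads swing forward as they close: fully open they stand 13 mm farther back than shut.
Start: joints at [-72.307, 14.897, -7.913, 67.191, 0, 90], TCP at [0.16, -0.5, 0.231] pointing down, gripper open.
Joint ranges: [-159.42, 159.42], [-47.68, 98.78], [-73.54, 78.23], [-108.79, 121.32], [-90, 84.71], [-180, 180]. Speed limits (degrees/s): [147.25, 147.25, 180, 180, 180, 180].

INTERFACE

Orientations are given as a 3x3 rotation matrix whose columns are the frame's x, y, z axes.
In Python, from cell import manip gives the robot as it stands.
- The arm moves only by the tool carry_out, never from a script. Its argument "steps" is text: rows parted by semicolons, each of 7 numbers parted by spaces: the opening, from 0 (shut) to 1 (fully open), then the shift along the tool's x, y, z in cm, then the turn, a rotation vector about the tool's x, y, z in degrees. In form: gripper x y z rx ry rz; .... A call has 1 to 20 rows; each row is the pose to reach, as a shift and turn from the pose commanded when the call began, along the tool's axes at that moment; what a row does not reach only later rows make up. A row lasts 1/8 s, in which the tool goes at most 62.5 mm and 10.7 degrees, less where a joint would pass 70% of its speed; a pose out of reach is approached as far as the arm can. A call with a gripper value outside its range is refused whole. The fingers move at their own pace and stop on an object; "squeeze" is the grip in N (left out, the last holds). Time passes only in rows, so rows that repeat a pose let the fingers close. It gives the time, the measured TCP pose, the force, the opening and the grip force at its end, in the units of the state.
- manip.state(): the state, without advancing time (a new reading comes with each control period).
- manip.get_image(name): name is "scene" or "top" or "wrist"; returns the picture (480x640x3 uint8, red, green, blue); there is no depth.
- manip.camera_model(name): a dict with "mtx" (3x3 intrinsics, pixels), "k1" (the pictures are not rectified: a ray, as slopes to the right and down, at radius r is drawn at 1 + k1 r^2 times it, then the intrinsics apply), "xyz" and "orientation" of the camera in the world. Camera axes: x right, y down, z forward; pixel columns grow to the right and rows downward; lengths in m; the calibration is good to about 2 mm. A picture is of the moment at which its call begins: read the wrist's pose just before it. camera_model takes no time and is no camera call; for the wrist camera it gives the pose at the moment of the call.
- manip.hand_in(): hands the job in; it is judged then, once.
Trained networks look in the newest picture that a camera, given by its name, has taken for a name from the list of things; names that differ only in an ending like _2 or _b are one class to them, and where a whole thing is asked for, a point or a joint stands for the part that bears it (a point fixed in the world has none). Each returns a list of dicts, best first, with "score" (0 to 1); they miss things now and then, are a little off and sometimes report something else, mostly with a low value. They report only what shows in the picture. A call takes as long as a camera call. They do not tell look-alikes from the thing itself.
- manip.spot_in(camera, name): "uv" ([column, row] in pixels, amid what is visible of it).
The state is a dict: "time_s": time; "joint_pos": joint angles; "qvel": joint speeds; "effort": joint torques, N m; "ee_pos": TCP position; "tool_rot": TCP orientation; "wrist_force": force on the tool from outside, world axes, zero at the start; "ft_torque": the same for the moment, N m; "finger_gap": opening from 0.0 (shut) to 1.0 (fully open); "grip_force": force on a finger pad.
Only numpy, scipy, OpenCV 4.12 (cv2) and the standard library are available. Lean on these libraries where they do the work, as an engineer would, in place of code of your own. Each camera call takes 0.05 s, during which the arm holds its last target. There are 200 camera calls.

TASK

The capped bottle in one of the two leaning bottle stands is empty: press its safety cap firmly down along the neck, turn it anticlockwise while it is down, and lift it off. Put the same cap on the open fresh bottle in the other stand, press it firmly down and turn it clockwise until it has locked again, then let go of it. Do not knock the beaker, the amber bottle or the wash bottle about.

Things in the scene. Friction and masses are not known exactly. Their poses are not given: they have to be found in the camera images.
- cap_center (a point): Grey round ribbed safety cap, side wall 50 mm across, 34 mm high; a vent nipple stands 13 mm above its top. About 60 g. Point: on its axis, half-way up the side wall. z points out of its top along the axis. Three lugs inside, 120 degrees apart (one towards this x axis), 6 mm wide, 9 to 13 mm below this point, point inwards. A sprung liner under the top bears on the bottle's rim.
- used_lock (a point): Where the cap's centre is while locked on the used bottle (start); z along the neck. To free it: about 7 N starts it moving down, about 16 N has it 4.5 mm down, where it can turn (bottom 6.5 mm, 21 N). Held down, turn it anticlockwise (seen from its top) 43 to 77 degrees, best 60; a stop follows at about 78. Then it lifts straight off along z.
- used_mouth (a point): Centre of the mouth's rim of the used bottle: white plastic, 81 mm across, neck 31 mm, fixed in a steel stand, leaning 30 degrees from vertical to the stand's front. z points out of the mouth along the neck. The bottle's shoulder starts 39 mm below the rim, so fingers beside the cap have room down to there. The stand itself is lower than 0.17 m.
- fresh_mouth (a point): Centre of the mouth's rim of the open fresh bottle in the other stand: same bottle, same lean, z out of the mouth along the neck. The bottle is turned about its own axis by an amount that differs each time and that this frame does not show. It is held by a clamp band and does not turn in ordinary use.
- fresh_ridges (a point): On the fresh bottle's axis, 8 mm below the rim: top of three ridges round the neck (40 mm across) with three gaps between them, 120 degrees apart. The lugs enter only at the gaps (within 17 degrees of their middle): find them by looking or feel. Lugs lying on the ridges: cap's centre 5 mm above the mouth point; in the gaps it sinks freely to the mouth point, then meets the spring.
- fresh_lock (a point): Where the cap's centre must finally be, locked on the fresh bottle: 3 mm below the rim, z along the neck. To lock: with the lugs in the gaps press to 4.5 mm below this point (about 16 N; bottom 6.5 mm), turn clockwise 43 to 77 degrees to the stop, let the spring lift it into the pockets. Not pressed enough it meets the teeth; left short of the stop it stays 4 mm low or pops up 3 mm.
- beaker: small glass beaker, 70 mm across and 100 mm high, loose, a bystander; origin at the centre of its underside
- amber: small amber reagent bottle with a white top, 49 mm across and 96 mm high, loose, a bystander; origin at the centre of its underside
- wash_bottle: white wash bottle with a bent spout, 236 mm high, loose, a bystander; origin at its underside
Not all that is in view belongs to the job. What is shaped like the part that bears cap_center but black or blue is not meant.

How it is judged:
By the outcome, as a careful person would: the job done as asked, in the order asked, and still so for the second after the job is handed in, with the robot touching nothing.
It also fails if it takes over 58 s, if anything falls off the work surface, if the arm or the gripper's body presses on something with over 40 N, if the wrist force passes 120 N, or if a joint passes its speed limit or range.

## Working session

There is one attempt and no reset: what is moved stays moved. The work goes in short steps, Python scripts to look and compute and a tool call to move; the robot and the scene stay as the last step left them, time stands still between calls to the robot, and variables do not carry over. Pictures are saved under pics/ and viewed, at most 10 in all, crops included, and the job is handed in when it is done.

Besides the shell and the picture viewer there is one more tool, called after "Call:" by a JSON object that holds its "fn" and its "kwargs", one argument or row to a line. carry_out: Moves the arm, as the interface text tells. Its arguments: {"type":"object","properties":{"steps":{"type":"string"},"squeeze":{"type":"number"}},"required":["steps"]}

```bash
ls; mkdir -p pics
python3 - <<'E'
from cell import manip
import cv2,numpy as np
for c in ["scene","top"]:
    im=manip.get_image(c); cv2.imwrite(f"pics/{c}0.png",im[...,::-1])
    m=manip.camera_model(c); print(c,m)
    for n in ["cap_center","used_mouth","fresh_mouth","used_lock","fresh_ridges","beaker","amber","wash_bottle"]:
        print(n,[(np.round(d["uv"]).tolist(),round(d["score"],2)) for d in manip.spot_in(c,n)[:4]])
print(manip.state())
E
```

```text
pics
scene {'mtx': array([[440.90026183,   0.        , 320.81088611],
       [  0.        , 440.90026183, 241.32615316],
       [  0.        ,   0.        ,   1.        ]]), 'k1': -0.05585483044460893, 'xyz': array([0.14814312, 0.63769149, 0.72392176]), 'orientation': array([[-0.82077571, -0.35263001,  0.44942108],
       [-0.57124298,  0.51071308, -0.64253685],
       [-0.00294745, -0.78410728, -0.62061831]])}
cap_center [([414.0, 260.0], 0.85), ([374.0, 175.0], 0.8), ([347.0, 273.0], 0.8), ([402.0, 216.0], 0.57)]
used_mouth [([354.0, 205.0], 0.89)]
fresh_mouth [([284.0, 274.0], 0.86), ([260.0, 241.0], 0.28)]
used_lock [([352.0, 204.0], 0.58), ([261.0, 239.0], 0.45), ([373.0, 174.0], 0.16)]
fresh_ridges [([284.0, 275.0], 0.89), ([351.0, 208.0], 0.25)]
beaker [([398.0, 289.0], 0.83)]
amber [([262.0, 238.0], 0.83), ([176.0, 358.0], 0.71)]
wash_bottle [([179.0, 359.0], 0.65), ([264.0, 239.0], 0.38), ([375.0, 176.0], 0.3)]
top {'mtx': array([[608.64985659,   0.        , 337.54330078],
       [  0.        , 608.64985659, 234.23844114],
       [  0.        ,   0.        ,   1.        ]]),
[... 734 characters left out ...]
,
       -2.66836977e-03,  9.00011061e+01]), 'qvel': array([ 0.06546435, -0.02338386,  0.03748194,  0.03588116, -0.02663927,
        0.03260155]), 'effort': array([ 3.67788498e-04, -4.05599892e+01,  2.54238510e+01,  7.73036081e-04,
        3.02571289e-05,  3.39040518e-06]), 'ee_pos': array([ 0.15954269, -0.5001882 ,  0.23132779]), 'tool_rot': array([[ 9.52707093e-01,  3.03890102e-01, -2.62203989e-05],
       [ 3.03890100e-01, -9.52707091e-01, -7.10464905e-05],
       [-4.65706852e-05,  5.97183758e-05, -9.99999997e-01]]), 'wrist_force': array([0.0603655 , 0.402024  , 0.05190854]), 'ft_torque': array([-0.02768976, -0.03374311, -0.02607263]), 'grip_force': 0.0, 'finger_gap': 1.0001899272043435}
```

View pics/scene0.png

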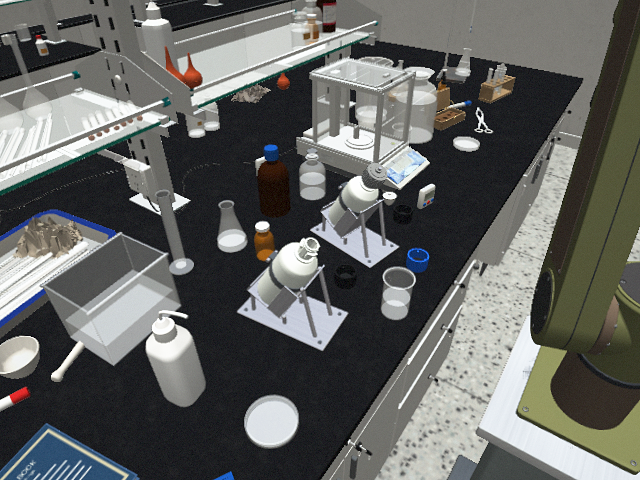

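View pics/top0.png

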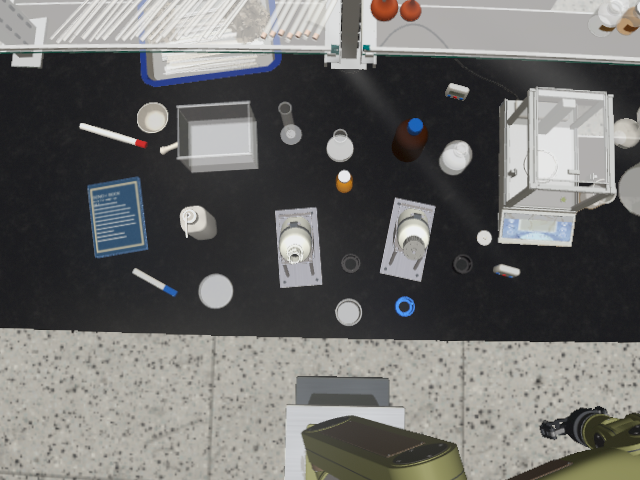

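Both pictures show the two stands. Capped used bottle: scene (375,174), top (412,250). Open fresh bottle: scene (309,243), top (295,255). Cap candidates in top: (412,250) grey on the bottle; (350,263) and (463,264) black; (405,306) blue. The grey one on the capped bottle fits. I'll confirm in an enlarged crop.

Run:
```python
import cv2
a=cv2.imread("pics/top0.png")[190:300,262:452]; cv2.imwrite("pics/topc.png",cv2.resize(a,None,fx=4.2,fy=4.2,interpolation=cv2.INTER_CUBIC))
a=cv2.imread("pics/scene0.png")[155:355,230:430]; cv2.imwrite("pics/scenec.png",cv2.resize(a,None,fx=3,fy=3,interpolation=cv2.INTER_CUBIC))
```

```text
(no output)
```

View pics/topc.png

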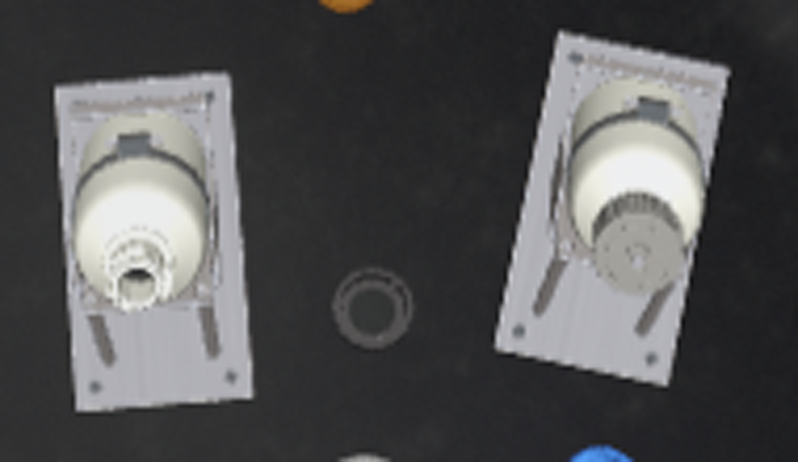

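View pics/scenec.png

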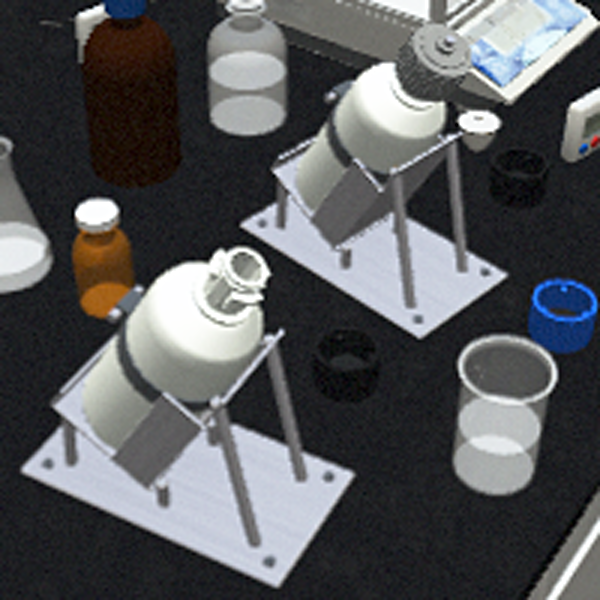

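The crops confirm it: the grey ribbed cap with a nipple sits on the used bottle (topc (637,253), scenec (441,52)). The fresh mouth is at topc (137,287), scenec (245,268).

```bash
cat > h.py <<'E'
from cell import manip
import numpy as np, cv2
from scipy.spatial.transform import Rotation as Ro
def ray(m,uv):
    d=cv2.undistortPoints(np.array([[uv]],float),m["mtx"],np.array([m["k1"],0,0,0.]))[0,0]
    v=m["orientation"]@np.array([d[0],d[1],1]); return m["xyz"],v/np.linalg.norm(v)
def proj(m,P):
    Rc=m["orientation"].T; t=-Rc@m["xyz"]
    return cv2.projectPoints(np.atleast_2d(np.asarray(P,float)),cv2.Rodrigues(Rc)[0],t,m["mtx"],np.array([m["k1"],0,0,0.]))[0][:,0]
def tri(rs):
    A=sum(np.eye(3)-np.outer(v,v) for o,v in rs); b=sum((np.eye(3)-np.outer(v,v))@o for o,v in rs)
    p=np.linalg.solve(A,b); return p,[np.linalg.norm(np.cross(p-o,v))*1e3 for o,v in rs]
def plane(m,uv,z):
    o,v=ray(m,uv); return o+v*(z-o[2])/v[2]
def axis(az): # lean azimuth
    a=np.radians(az); return np.array([.5*np.cos(a),.5*np.sin(a),np.sqrt(.75)])
def toolR(n,yaw=0): # tool z=-n ; yaw 0: y axis horizontal, +yaw about tool z
    z=-n; y=np.cross(z,[0,0,1.]); y/=np.linalg.norm(y); x=np.cross(y,z)
    return np.c_[x,y,z]@Ro.from_euler('z',yaw,degrees=True).as_matrix()
def row(R,p,s=None):
    s=s or manip.state(); R0=s["tool_rot"]
    return np.round(np.r_[R0.T@(p-s["ee_pos"])*100,Ro.from_matrix(R0.T@R).as_rotvec(degrees=True)],2)
E
python3 - <<'E'
from h import *
T=manip.camera_model("top");S=manip.camera_model("scene")
t=lambda u:(u[0]/4.2+262-.4,u[1]/4.2+190-.4); s=lambda u:(u[0]/3+230-.33,u[1]/3+155-.33)
for n,c in dict(fresh=[(55,88),(229,73),(253,398),(77,410)],used=[(560,32),(728,70),(668,384),(497,350)]).items():
    P=[plane(T,t(u),.006) for u in c]; d=(P[2]+P[3]-P[0]-P[1])
    d1=P[3]-P[0];d2=P[2]-P[1]
    print(n,np.mean(P,0),[np.degrees(np.arctan2(x[1],x[0])) for x in (d,d1,d2)],np.linalg.norm(d)/2,np.linalg.norm(P[1]-P[0]))
print("nipple",tri([ray(T,t((636,256))),ray(S,s((447,44)))]))
print("captop",tri([ray(T,t((637,253))),ray(S,s((441,52)))]))
print("freshrim",tri([ray(T,t((137,287))),ray(S,s((245,268)))]))
W=manip.camera_model("wrist");st=manip.state();R=st["tool_rot"]
print(R.T@(W["xyz"]-st["ee_pos"]),R.T@W["orientation"],W["mtx"][0,0],W["k1"],manip.grasp_offset)
E
```

```text
fresh [0.57798143 0.14018326 0.006     ] [np.float64(-174.23038933493453), np.float64(-174.0963048262047), np.float64(-174.3631720113425)] 0.21453729475405237 0.11556839929233993
used [ 0.60639284 -0.16158075  0.006     ] [np.float64(169.31213962910329), np.float64(169.41309365895538), np.float64(169.20970546083979)] 0.2145989228295257 0.11432888321770919
nipple (array([ 0.54228658, -0.14808595,  0.24033341]), [np.float64(2.425273556222618), np.float64(2.4252735562225674)])
captop (array([ 0.54611606, -0.14931531,  0.23158014]), [np.float64(1.3560502112389348), np.float64(1.3560502112386676)])
freshrim (array([0.52248293, 0.13407895, 0.22148615]), [np.float64(0.8223264714692934), np.float64(0.8223264714691408)])
[ 0.07864118 -0.00120378 -0.14218916] [[ 2.08444183e-04 -9.51195950e-01 -3.08587462e-01]
 [ 9.99999844e-01  3.86407331e-05  5.56371410e-04]
 [-5.17294186e-04 -3.08587530e-01  9.51195810e-01]] 359.729939825246 -0.07058430741501161 0.0187
```

Run:
```python
from h import *
n=axis(169.3);c=np.array([.5461,-.1493,.2316])
for yaw in(0,): print(row(toolR(n,yaw),c+.09*n), c+.09*n)
```

```text
[ 43.53 -23.82  -7.82  -7.43  29.38  27.74] [ 0.50188242 -0.140945    0.30954229]
```

Call:
{"fn": "carry_out", "kwargs": {
  "steps": "1 5 -3 -8 0 0 0; 1 43.5 -23.8 -7.8 -7.4 29.4 27.7; 1 43.5 -23.8 -7.8 -7.4 29.4 27.7; 1 43.5 -23.8 -7.8 -7.4 29.4 27.7; 1 43.5 -23.8 -7.8 -7.4 29.4 27.7; 1 43.5 -23.8 -7.8 -7.4 29.4 27.7; 1 43.5 -23.8 -7.8 -7.4 29.4 27.7; 1 43.5 -23.8 -7.8 -7.4 29.4 27.7; 1 43.5 -23.8 -7.8 -7.4 29.4 27.7; 1 43.5 -23.8 -7.8 -7.4 29.4 27.7; 1 43.5 -23.8 -7.8 -7.4 29.4 27.7; 1 43.5 -23.8 -7.8 -7.4 29.4 27.7"
}}

```text
time_s: 2.4
ee_pos: [0.5008, -0.1423, 0.3091]
tool_rot: [[0.851, -0.187, 0.491], [-0.162, -0.982, -0.093], [0.5, -0.0, -0.866]]
wrist_force: [0.5, 0.3, -0.3]
finger_gap: 1.001
grip_force: 0.0
```

Run:
```python
from h import *
np.set_printoptions(suppress=True,precision=4)
s=manip.state();print(s["time_s"],s["joint_pos"],s["ee_pos"],s["qvel"])
W=manip.camera_model("wrist");im=manip.get_image("wrist");cv2.imwrite("pics/w1.png",im[...,::-1]);np.save("w1.npy",W,allow_pickle=True)
for k in("cap_center","used_lock"): print(k,[(d["uv"],round(d["score"],2)) for d in manip.spot_in("wrist",k)[:3]])
n=axis(169.3);c=np.array([.5461,-.1493,.2316]);print(proj(W,[c,c-.017*n,c+.013*n]))
m=np.array([.5225,.1341,.2215]);f=axis(-174.23);print("row to fresh",row(toolR(f,0),m+.07*f))
```

```text
2.4 [-18.1204  -8.0201 -30.0118  38.2297   3.6781 173.6435] [ 0.5008 -0.1423  0.3091] [-0.1589  0.119   0.144  -0.1304 -0.0448  0.0779]
cap_center [([208.1, 297.6], 0.88), ([448.8, 251.0], 0.81), ([321.4, 233.0], 0.75)]
used_lock [([322.6, 181.8], 0.96)]
[[321.2581 236.5917]
 [321.3266 229.2319]
 [321.1993 242.909 ]]
row to fresh [ -6.92 -26.54  -0.85   8.25  -0.01 -14.33]
```

View pics/w1.png

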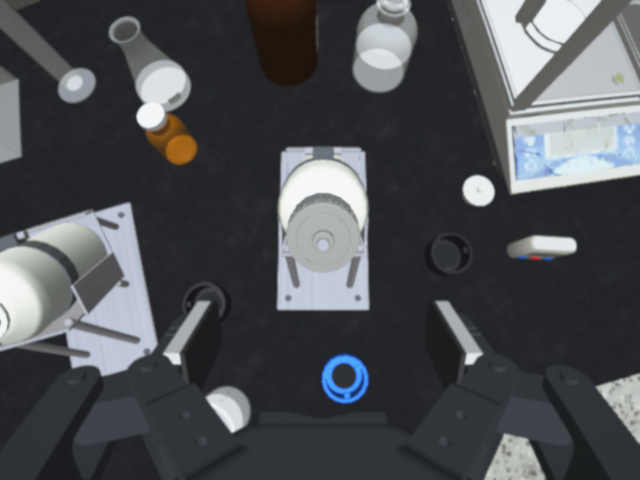

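Run:
```python
from h import *
np.set_printoptions(suppress=True,precision=4)
m=np.array([.5225,.1341,.2215]);f=axis(-174.23)
for y in(-100,-180): print("row to fresh",row(toolR(f,y),m+.07*f))
T=manip.camera_model("top");S=manip.camera_model("scene");W=np.load("w1.npy",allow_pickle=True).item()
t=lambda u:(u[0]/4.2+262-.4,u[1]/4.2+190-.4); s=lambda u:(u[0]/3+230-.33,u[1]/3+155-.33)
n=axis(169.3)
p,e=tri([ray(T,t((636,256))),ray(S,s((447,44))),ray(W,(323,243))]);print("nipple",p,e,p-.03*n)
p,e=tri([ray(T,t((637,253))),ray(S,s((441,52))),ray(W,(323,237))]);print("top",p,e,p-.017*n)
```

```text
row to fresh [  -6.92  -26.54   -0.85    6.29    7.47 -114.13]
row to fresh [ -6.92 -26.54  -0.85  -0.02 -11.98 165.24]
nipple [ 0.5416 -0.1486  0.24  ] [np.float64(3.3009202849694725), np.float64(1.5638715400602232), np.float64(1.7532621083752495)] [ 0.5563 -0.1514  0.214 ]
top [ 0.5461 -0.1499  0.2312] [np.float64(1.699023890566763), np.float64(1.0679400015442795), np.float64(0.6862762397001805)] [ 0.5544 -0.1514  0.2165]
```

Call:
{"fn": "carry_out", "kwargs": {
  "steps": "1 -6.9 -26.5 -2 6.3 7.5 -114; 1 -6.9 -26.5 -2 6.3 7.5 -114; 1 -6.9 -26.5 -2 6.3 7.5 -114; 1 -6.9 -26.5 -2 6.3 7.5 -114; 1 -6.9 -26.5 -2 6.3 7.5 -114; 1 -6.9 -26.5 -2 6.3 7.5 -114; 1 -6.9 -26.5 -2 6.3 7.5 -114; 1 -6.9 -26.5 -2 6.3 7.5 -114; 1 -6.9 -26.5 -1 6.3 7.5 -114; 1 -6.9 -26.5 -1 6.3 7.5 -114; 1 -6.9 -26.5 -0.8 0 -12 165.2; 1 -6.9 -26.5 -0.8 0 -12 165.2; 1 -6.9 -26.5 -0.8 0 -12 165.2; 1 -6.9 -26.5 -0.8 0 -12 165.2; 1 -6.9 -26.5 -0.8 0 -12 165.2; 1 -6.9 -26.5 -0.8 0 -12 165.2; 1 -6.9 -26.5 -0.8 0 -12 165.2; 1 -6.9 -26.5 -0.8 0 -12 165.2; 1 -6.9 -26.5 -0.8 0 -12 165.2"
}}

```text
time_s: 4.92
ee_pos: [0.4881, 0.1305, 0.2819]
tool_rot: [[-0.861, -0.101, 0.498], [-0.088, 0.995, 0.051], [-0.5, 0.0, -0.866]]
wrist_force: [-0.1, -1.0, -0.3]
finger_gap: 1.001
grip_force: 0.0
```

Run:
```python
from h import *
np.set_printoptions(suppress=True,precision=4)
s=manip.state();print(s["time_s"],s["joint_pos"],s["ee_pos"],s["tool_rot"])
W=manip.camera_model("wrist");im=manip.get_image("wrist");cv2.imwrite("pics/w2.png",im[...,::-1]);np.save("w2.npy",W,allow_pickle=True)
for k in("fresh_mouth","fresh_ridges"): print(k,[(d["uv"],round(d["score"],2)) for d in manip.spot_in("wrist",k)[:3]])
m=np.array([.5225,.1341,.2215]);f=axis(-174.23)
uv=proj(W,[m,m-.008*f,m-.039*f]);print(uv)
x,y=uv[0].astype(int);print(x,y)
cv2.imwrite("pics/w2c.png",cv2.resize(im[y-60:y+60,x-80:x+80,::-1],None,fx=5,fy=5,interpolation=cv2.INTER_CUBIC))
```

```text
4.925 [ 19.147   -8.6044 -34.5518  34.7033  -6.6047  11.6071] [0.4881 0.1305 0.2819] [[-0.8614 -0.1013  0.4977]
 [-0.0875  0.9949  0.051 ]
 [-0.5003  0.0004 -0.8659]]
fresh_mouth [([322.7, 202.6], 0.8)]
fresh_ridges [([319.0, 207.5], 0.65)]
[[321.1087 250.7118]
 [321.1474 246.366 ]
 [321.2764 231.8887]]
321 250
```

View pics/w2c.png

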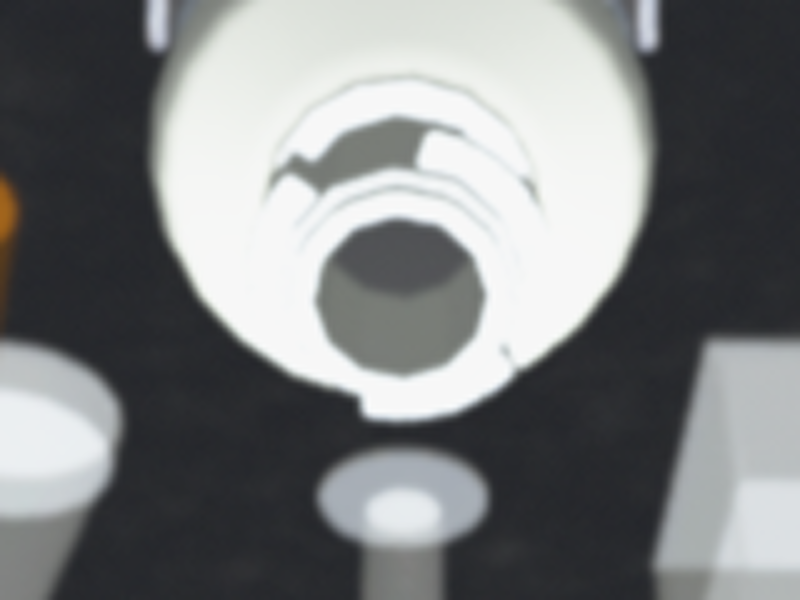

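The wrist view shows the fresh mouth centred at full-image (321,249). One gap in the ridges is at crop (370,160); further ridge ends are at (360,400) and (515,370).

Run:
```python
from h import *
np.set_printoptions(suppress=True,precision=1)
W=np.load("w2.npy",allow_pickle=True).item()
o,v=ray(W,(400/5+241-.4,297/5+190-.4)); f=axis(-174.23); m=np.array([.5225,.1341,.2215]); m=o+v*np.dot(m-o,v)
np.set_printoptions(precision=4);print(m);np.set_printoptions(precision=1)
B=toolR(f,-180) # angles about tool z, from tool x
im=cv2.imread("pics/w2c.png")
def cr(P): return (proj(W,P)-[241,190])*5+2
for z,col in((.008,(0,0,255)),(.013,(0,160,0))):
  for ph in range(-180,180,10):
    a=np.radians(ph); P=cr(m-z*f+.02*(B[:,0]*np.cos(a)+B[:,1]*np.sin(a)))[0]
    cv2.circle(im,tuple(int(q) for q in P),3,col,-1)
    if ph%30==0 and z<.01: cv2.putText(im,str(ph),tuple(int(q) for q in P+[6,0]),0,.5,(255,0,0),1)
cv2.imwrite("pics/w2o.png",im)
```

```text
[0.5218 0.1337 0.2207]
```

View pics/w2o.png

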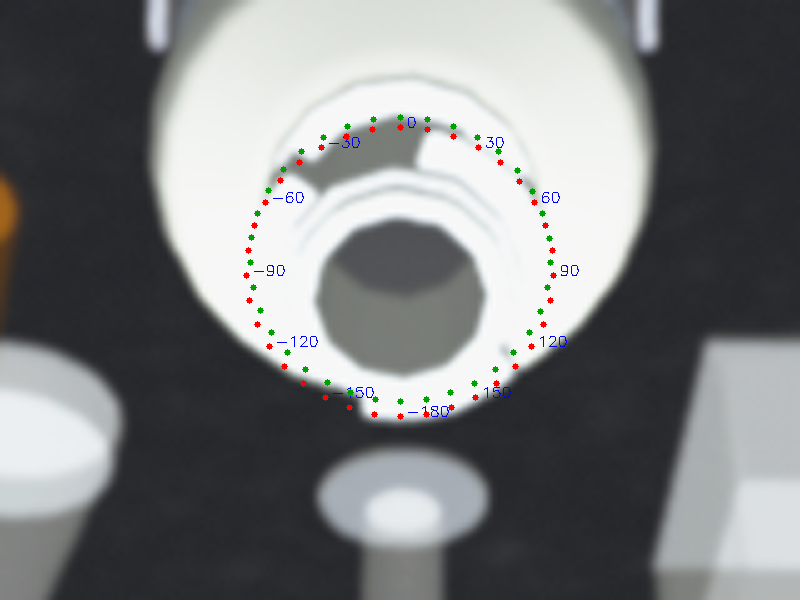

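Gap middles on the fresh neck are about -18, 102 and -138 degrees (tool frame at yaw -180). Now to the cap.

Run:
```python
from h import *
np.set_printoptions(suppress=True,precision=4)
n=axis(169.3);c=np.array([.5543,-.1510,.2167])
print(row(toolR(n,-180),c+.055*n))
```

```text
[ -0.1  -27.92   2.05   8.29   0.01  14.25]
```

Call:
{"fn": "carry_out", "kwargs": {
  "steps": "1 -0.1 -27.9 0 8.3 0 14.2; 1 -0.1 -27.9 0 8.3 0 14.2; 1 -0.1 -27.9 0 8.3 0 14.2; 1 -0.1 -27.9 0 8.3 0 14.2; 1 -0.1 -27.9 0 8.3 0 14.2; 1 -0.1 -27.9 2 8.3 0 14.2; 1 -0.1 -27.9 2 8.3 0 14.2; 1 -0.1 -27.9 2 8.3 0 14.2"
}}

```text
time_s: 6.08
ee_pos: [0.5274, -0.145, 0.2652]
tool_rot: [[-0.851, 0.183, 0.492], [0.158, 0.983, -0.092], [-0.5, -0.001, -0.866]]
wrist_force: [-0.8, -1.0, -0.3]
finger_gap: 1.002
grip_force: 0.0
```

Run:
```python
from h import *
np.set_printoptions(suppress=True,precision=4)
s=manip.state();print(s["time_s"],s["joint_pos"],s["ee_pos"])
n=axis(169.3);c=np.array([.5543,-.1510,.2167])
W=manip.camera_model("wrist");im=manip.get_image("wrist");np.save("w3.npy",W,allow_pickle=True);cv2.imwrite("pics/w3.png",im[...,::-1])
print(proj(W,[c+.017*n,c+.03*n,c]),[(d["uv"],d["score"]) for d in manip.spot_in("wrist","cap_center")][:3])
x,y=proj(W,c+.017*n)[0].astype(int);print(x,y)
b=im[max(y-75,0):y+75,x-100:x+100,::-1].copy();b=cv2.resize(b,None,fx=4,fy=4,interpolation=cv2.INTER_CUBIC)
a=np.linspace(0,2*np.pi,90);B=toolR(n)
for q in (proj(W,c+.017*n+.025*(np.outer(np.cos(a),B[:,0])+np.outer(np.sin(a),B[:,1])))-[x-100,max(y-75,0)])*4+2: cv2.circle(b,tuple(int(i) for i in q),1,(0,0,255),-1)
q=(proj(W,c+.03*n)[0]-[x-100,max(y-75,0)])*4+2;cv2.circle(b,tuple(int(i) for i in q),3,(255,0,0),-1)
cv2.imwrite("pics/w3c.png",b);print(row(toolR(n,-180),c-.0205*n))
```

```text
6.075 [-17.3306  -3.8988 -33.2911  30.7616   3.3377  -5.9367] [ 0.5274 -0.145   0.2652]
[[319.624  270.3971]
 [319.4449 280.6235]
 [319.8275 258.7937]] [([480.1, 51.3], 0.81), ([317.2, 262.9], 0.74), ([160.2, 109.9], 0.68)]
319 270
[ 0.12 -0.11  7.66  0.03  0.09  0.23]
```

View pics/w3c.png

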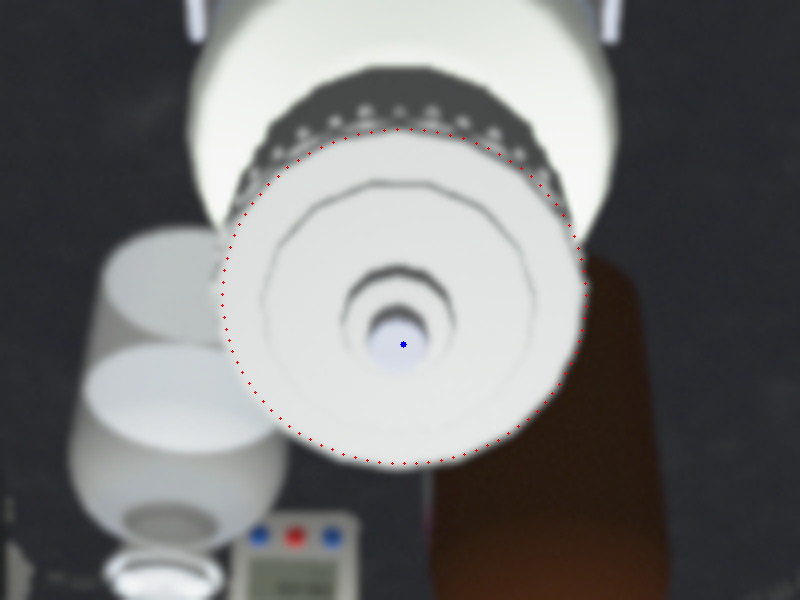

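Call:
{"fn": "carry_out", "kwargs": {
  "steps": "1 0.12 -0.17 3 0 0 0.2; 1 0.12 -0.17 6 0 0 0.2; 1 0.12 -0.17 7.6 0 0 0.2; 1 0.12 -0.17 7.6 0 0 0.2; 0 0.12 -0.17 7.6 0 0 0.2; 0 0.12 -0.17 7.6 0 0 0.2; 0 0.12 -0.17 7.6 0 0 0.2; 0 0.12 -0.17 7.6 0 0 0.2; 0 0.12 -0.17 7.6 0 0 0.2; 0 0.12 -0.17 7.6 0 0 0.2",
  "squeeze": 110
}}

```text
time_s: 7.42
ee_pos: [0.564, -0.154, 0.2002]
tool_rot: [[-0.85, 0.186, 0.494], [0.161, 0.983, -0.093], [-0.502, 0.0, -0.865]]
wrist_force: [-5.1, 1.1, 5.0]
finger_gap: 0.573
grip_force: 112.0
```

Call:
{"fn": "carry_out", "kwargs": {
  "steps": "0 0 0 0.2 0 0 0; 0 0 0 0.4 0 0 0; 0 0 0 0.5 0 0 0; 0 0 0 0.5 0 0 0"
}}

```text
time_s: 7.92
ee_pos: [0.5661, -0.1544, 0.1965]
tool_rot: [[-0.849, 0.186, 0.494], [0.161, 0.983, -0.093], [-0.503, -0.0, -0.864]]
wrist_force: [-10.7, 2.1, 11.8]
finger_gap: 0.571
grip_force: 112.4
```

```bash
cat > f.py <<'E'
from h import *
s=manip.state();R=s["tool_rot"]
print(s["time_s"],"F tool",np.round(R.T@s["wrist_force"],1),"M tool",np.round(R.T@s["ft_torque"],2),"gap",s["finger_gap"],s["grip_force"],"j6",s["joint_pos"][5])
for c,n,k in((np.array([.5543,-.1510,.2167]),axis(169.3),"used"),(np.array([.522,.1338,.221]),axis(-174.23),"fresh")):
    print(k,"tcp rel in frame mm",np.round(toolR(n,-180).T@(s["ee_pos"]-c)*1e3,1),"rot",np.round(Ro.from_matrix(toolR(n,-180).T@R).as_rotvec(degrees=True),1))
E
python3 f.py
```

```text
7.925 F tool [  3.5   0.1 -15.7] M tool [-0.1   0.97 -0.05] gap 0.5708995603224213 112.44740501046181 j6 -5.429621803008808
used tcp rel in frame mm [-0.5 -1.2 23.6] rot [ 0.  -0.2  0. ]
fresh tcp rel in frame mm [  -0.7 -291.2   28.6] rot [ 8.3 -0.2 14.3]
```

Call:
{"fn": "carry_out", "kwargs": {
  "steps": "0 0 0 0.2 0 0 0; 0 0 0 0.2 0 0 -8; 0 0 0 0.2 0 0 -16; 0 0 0 0.2 0 0 -24; 0 0 0 0.2 0 0 -32; 0 0 0 0.2 0 0 -40; 0 0 0 0.2 0 0 -48; 0 0 0 0.2 0 0 -56; 0 0 0 0.2 0 0 -62; 0 0 0 0.2 0 0 -62"
}}

```text
time_s: 9.18
ee_pos: [0.568, -0.1548, 0.1961]
tool_rot: [[-0.562, -0.662, 0.496], [-0.793, 0.602, -0.094], [-0.237, -0.446, -0.863]]
wrist_force: [-10.1, 2.5, 14.8]
finger_gap: 0.575
grip_force: 113.1
```

```bash
python3 f.py
```

```text
9.175 F tool [  0.2   1.6 -18. ] M tool [-0.81  0.32 -0.12] gap 0.5751534383243699 113.1104114279151 j6 -67.46244851370633
used tcp rel in frame mm [-1.9 -1.2 24.9] rot [  0.2  -0.3 -62. ]
fresh tcp rel in frame mm [  -2.  -291.8   29.9] rot [  7.5   4.1 -47.7]
```

Call:
{"fn": "carry_out", "kwargs": {
  "steps": "0 0 0 -0.3 0 0 0; 0 0 0 -0.8 0 0 0; 0 0 0 -1.5 0 0 0; 0 0 0 -1.5 0 0 0"
}}

```text
time_s: 9.68
ee_pos: [0.5595, -0.1532, 0.206]
tool_rot: [[-0.563, -0.664, 0.492], [-0.792, 0.603, -0.093], [-0.235, -0.442, -0.866]]
wrist_force: [0.7, -1.2, -0.5]
finger_gap: 0.57
grip_force: 113.2
```

```bash
python3 f.py
```

```text
9.675 F tool [ 0.7 -1.   0.9] M tool [-0.39  0.28 -0.  ] gap 0.5702985983543286 113.21388982236385 j6 -67.5152105115704
used tcp rel in frame mm [ 0.6 -1.2 12. ] rot [  0.  -0. -62.]
fresh tcp rel in frame mm [ 2.000e-01 -2.893e+02  1.720e+01] rot [  7.3   4.3 -47.6]
```

The cap lifted free with about 0 N. I'll look at the used neck: its gaps show where the lugs are.

Call:
{"fn": "carry_out", "kwargs": {
  "steps": "0 0 0 -4 0 0 0; 0 -1 0 -7 0 0 0; 0 -4 0 -7 0 0 0; 0 -4 0 -7 0 0 0; 0 -4 0 -7 0 0 0"
}}

```text
time_s: 10.3
ee_pos: [0.547, -0.1149, 0.2743]
tool_rot: [[-0.564, -0.665, 0.49], [-0.792, 0.603, -0.093], [-0.234, -0.44, -0.867]]
wrist_force: [-0.3, -0.7, -0.9]
finger_gap: 0.572
grip_force: 117.6
```

```bash
python3 f.py
python3 - <<'E'
from h import *
W=manip.camera_model("wrist");im=manip.get_image("wrist")
f=axis(169.3); m=np.array([.5543,-.1510,.2167])+.003*f
B=toolR(f,-180)@Ro.from_euler('z',-62,degrees=True).as_matrix()
x,y=proj(W,m)[0].astype(int);print(x,y)
x0,y0=x-60,y-45
b=cv2.resize(im[y0:y0+90,x0:x0+120,::-1],None,fx=6,fy=6,interpolation=cv2.INTER_CUBIC)
c=b.copy()
for z,col in((.008,(0,0,255)),(.013,(0,160,0))):
  for ph in range(-180,180,10):
    a=np.radians(ph); P=(proj(W,m-z*f+.02*(B[:,0]*np.cos(a)+B[:,1]*np.sin(a)))[0]-[x0,y0])*6+2.5
    cv2.circle(c,tuple(int(q) for q in P),2,col,-1)
    if ph%30==0 and z<.01: cv2.putText(c,str(ph),tuple(int(q) for q in P+[6,0]),0,.5,(255,0,0),1)
cv2.imwrite("pics/w4o.png",c);cv2.imwrite("pics/w4.png",im[...,::-1])
E
```

```text
10.3 F tool [0.9 0.2 0.7] M tool [-0.4   0.22 -0.03] gap 0.5723211971943986 117.59730231016874 j6 -63.43264232701719
used tcp rel in frame mm [-16.8  34.1 -56.8] rot [ -0.1   0.1 -62. ]
fresh tcp rel in frame mm [ -26.5 -250.   -46.2] rot [  7.2   4.4 -47.6]
317 195
```

View pics/w4o.png

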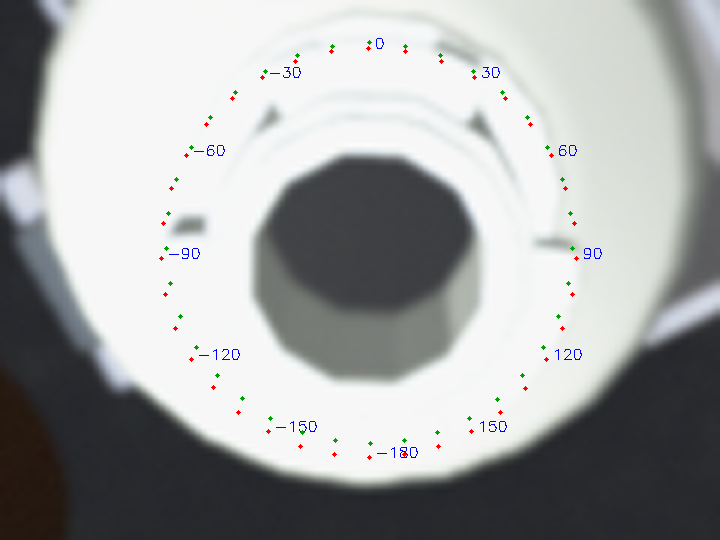

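The used gaps lie at about 58, -62 and 178 degrees in the current tool frame, so the lugs do too. Aligning them with the fresh gaps needs yaw about -76 in the fresh frame.

Run:
```python
from h import *
n=axis(-174.23);m=np.array([.522,.1338,.221]);R=toolR(n,-180-76)
for d in(.06,.026): print(row(R,m+d*n))
```

```text
[-16.36  18.53  -4.85  -2.86  -7.79 -28.26]
[-16.76  18.81  -1.49  -2.86  -7.79 -28.26]
```

Call:
{"fn": "carry_out", "kwargs": {
  "steps": "0 -4 4.6 -4.8 0 0 0; 0 -16.4 18.5 -4.8 -2.9 -7.8 -28.3; 0 -16.4 18.5 -4.8 -2.9 -7.8 -28.3; 0 -16.4 18.5 -4.8 -2.9 -7.8 -28.3; 0 -16.4 18.5 -4.8 -2.9 -7.8 -28.3; 0 -16.4 18.5 -4.8 -2.9 -7.8 -28.3; 0 -16.8 18.8 -1.5 -2.9 -7.8 -28.3; 0 -16.8 18.8 -1.5 -2.9 -7.8 -28.3; 0 -16.8 18.8 -1.5 -2.9 -7.8 -28.3"
}}

```text
time_s: 11.48
ee_pos: [0.5104, 0.1315, 0.2453]
tool_rot: [[-0.112, -0.859, 0.499], [-0.986, 0.157, 0.049], [-0.121, -0.487, -0.865]]
wrist_force: [0.3, 0.8, -0.7]
finger_gap: 0.569
grip_force: 117.6
```

```bash
python3 f.py|sed -n '1p;3p'
python3 - <<'E'
from h import *
W=manip.camera_model("wrist");im=manip.get_image("wrist");cv2.imwrite("pics/w5.png",im[...,::-1])
n=axis(-174.23);m=np.array([.522,.1338,.221])
print(row(toolR(n,-256),m-.0194*n),row(toolR(n,-256),m+.005*n-.0194*n))
E
```

```text
11.475 F tool [-0.7  0.2  0.8] M tool [-0.49  0.11  0.01] gap 0.5694905733491965 117.61707935482264 j6 -65.09099110882072
fresh tcp rel in frame mm [ -2.   -1.1 -26.9] rot [  0.1  -0.  -76. ]
[-0.02  0.27  4.66 -0.17 -0.   -0.03] [-0.02  0.27  4.16 -0.17 -0.   -0.03]
```

Call:
{"fn": "carry_out", "kwargs": {
  "steps": "0 0 0.25 1.5 0 0 0; 0 0 0.25 2.5 0 0 0; 0 0 0.25 3.2 0 0 0; 0 0 0.25 3.8 0 0 0; 0 0 0.25 3.8 0 0 0"
}}

```text
time_s: 12.15
ee_pos: [0.5271, 0.1352, 0.2106]
tool_rot: [[-0.11, -0.86, 0.499], [-0.987, 0.155, 0.051], [-0.121, -0.487, -0.865]]
wrist_force: [-0.4, -0.1, -0.3]
finger_gap: 0.574
grip_force: 117.6
```

```bash
python3 f.py|sed -n '1p;3p'
```

```text
12.15 F tool [0.2 0.5 0.1] M tool [-0.52  0.13  0.02] gap 0.573741355949742 117.64679543673992 j6 -65.49510115725973
fresh tcp rel in frame mm [ 0.6  0.9 11.6] rot [  0.1  -0.1 -76.1]
```

Call:
{"fn": "carry_out", "kwargs": {
  "steps": "0 0.06 -0.06 0.2 0 0 0; 0 0.06 -0.06 0.4 0 0 0; 0 0.06 -0.06 0.6 0 0 0; 0 0.06 -0.06 0.7 0 0 0; 0 0.06 -0.06 0.7 0 0 0"
}}

```text
time_s: 12.78
ee_pos: [0.531, 0.1348, 0.205]
tool_rot: [[-0.11, -0.86, 0.499], [-0.987, 0.155, 0.051], [-0.121, -0.487, -0.865]]
wrist_force: [0.1, 0.9, -0.8]
finger_gap: 0.572
grip_force: 117.7
```

```bash
python3 f.py|sed -n '1p;3p'
```

```text
12.775 F tool [-0.8  0.4  0.8] M tool [-0.49  0.16  0.05] gap 0.5720647481222335 117.68330186605453 j6 -65.68922853982055
fresh tcp rel in frame mm [ 0.1  0.1 18.4] rot [  0.1  -0.1 -76.1]
```

It went past the ridge height with no force, so the lugs are in the gaps. Pressing.

Call:
{"fn": "carry_out", "kwargs": {
  "steps": "0 0 0 0.3 0 0 0; 0 0 0 0.6 0 0 0; 0 0 0 0.9 0 0 0; 0 0 0 1.0 0 0 0; 0 0 0 1.0 0 0 0"
}}

```text
time_s: 13.4
ee_pos: [0.5358, 0.1354, 0.1973]
tool_rot: [[-0.109, -0.859, 0.5], [-0.987, 0.155, 0.051], [-0.121, -0.488, -0.865]]
wrist_force: [-8.6, -1.6, 10.1]
finger_gap: 0.572
grip_force: 118.7
```

```bash
python3 f.py|sed -n '1p;3p'
```

```text
13.4 F tool [  1.3   2.2 -13.1] M tool [-0.95  0.28  0.  ] gap 0.5720067357480002 118.66997089236975 j6 -65.82328182615417
fresh tcp rel in frame mm [-0.2  0.2 27.5] rot [  0.1  -0.2 -76.1]
```

Call:
{"fn": "carry_out", "kwargs": {
  "steps": "0 0 0 0.2 0 0 0; 0 0 0 0.32 0 0 0; 0 0 0 0.32 0 0 0"
}}

```text
time_s: 13.78
ee_pos: [0.5372, 0.1356, 0.195]
tool_rot: [[-0.109, -0.859, 0.5], [-0.987, 0.155, 0.051], [-0.122, -0.488, -0.864]]
wrist_force: [-12.3, -1.9, 15.0]
finger_gap: 0.573
grip_force: 119.3
```

```bash
python3 f.py|sed -n '1p;3p'
```

```text
13.775 F tool [  1.4   2.9 -19.2] M tool [-1.13  0.42 -0.04] gap 0.5731431781969671 119.27244443446398 j6 -65.86375159127569
fresh tcp rel in frame mm [-0.2  0.2 30.2] rot [  0.1  -0.2 -76.1]
```

Call:
{"fn": "carry_out", "kwargs": {
  "steps": "0 0 0 0 0 0 8; 0 0 0 0 0 0 16; 0 0 0 0 0 0 24; 0 0 0 0 0 0 32; 0 0 0 0 0 0 40; 0 0 0 0 0 0 48; 0 0 0 0 0 0 56; 0 0 0 0 0 0 60; 0 0 0 0 0 0 60"
}}

```text
time_s: 14.9
ee_pos: [0.5386, 0.1352, 0.1963]
tool_rot: [[-0.797, -0.333, 0.503], [-0.358, 0.932, 0.05], [-0.486, -0.14, -0.863]]
wrist_force: [-10.1, -3.4, 15.2]
finger_gap: 0.572
grip_force: 119.6
```

```bash
python3 f.py|sed -n '1p;3p'
```

```text
14.9 F tool [  1.9  -1.9 -18.4] M tool [ 0.26  0.95 -0.06] gap 0.5722989060926349 119.63840089738369 j6 -5.859917812296626
fresh tcp rel in frame mm [-2.1 -0.3 29.8] rot [  0.1  -0.4 -16. ]
```

Call:
{"fn": "carry_out", "kwargs": {
  "steps": "0 0 0 0.03 0 0 4; 0 0 0 0.03 0 0 8; 0 0 0 0.03 0 0 11; 0 0 0 0.03 0 0 11"
}}

```text
time_s: 15.4
ee_pos: [0.5379, 0.1343, 0.1955]
tool_rot: [[-0.846, -0.179, 0.502], [-0.179, 0.983, 0.048], [-0.502, -0.05, -0.864]]
wrist_force: [-12.8, -7.3, 18.8]
finger_gap: 0.569
grip_force: 120.0
```

```bash
python3 f.py|sed -n '1p;3p'
```

```text
15.4 F tool [  2.7  -5.9 -23. ] M tool [ 0.88  1.2  -1.97] gap 0.5694673695408822 120.01574847847223 j6 4.83767916486205
fresh tcp rel in frame mm [-1.  -1.1 30. ] rot [ 0.2 -0.3 -5.4]
```

Torque of -2 N m says it's at the stop. Easing up so the spring seats it.

Call:
{"fn": "carry_out", "kwargs": {
  "steps": "0 0 0 -0.2 0 0 0; 0 0 0 -0.4 0 0 0; 0 0 0 -0.6 0 0 0; 0 0 0 -0.7 0 0 0; 0 0 0 -0.7 0 0 0"
}}

```text
time_s: 16.02
ee_pos: [0.536, 0.1342, 0.1975]
tool_rot: [[-0.848, -0.178, 0.499], [-0.179, 0.983, 0.047], [-0.499, -0.05, -0.865]]
wrist_force: [19.3, -2.1, -18.4]
finger_gap: 0.573
grip_force: 120.5
```

```bash
python3 f.py|sed -n '1p;3p'
```

```text
16.025 F tool [-6.8 -4.5 25.5] M tool [ 0.59 -0.76 -2.13] gap 0.5727106211372958 120.46345978975296 j6 4.931461909258864
fresh tcp rel in frame mm [-0.4 -1.  27.3] rot [ 0.2 -0.1 -5.3]
```

It's binding: the 2 N m at the stop makes friction on the lugs. I'll ease the torque in small steps.

Call:
{"fn": "carry_out", "kwargs": {
  "steps": "0 0 0 0 0 0 -1; 0 0 0 0 0 0 -2; 0 0 0 0 0 0 -2"
}}

```text
time_s: 16.4
ee_pos: [0.5355, 0.1342, 0.1984]
tool_rot: [[-0.841, -0.207, 0.5], [-0.211, 0.976, 0.047], [-0.498, -0.066, -0.865]]
wrist_force: [11.9, -3.4, -11.0]
finger_gap: 0.569
grip_force: 121.9
```

```bash
python3 f.py|sed -n '1p;3p'
```

```text
16.4 F tool [-3.8 -5.1 15.3] M tool [ 0.71 -0.36 -1.46] gap 0.5691398328227097 121.85923509299755 j6 3.031793266697232
fresh tcp rel in frame mm [-0.4 -1.  26.4] rot [ 0.2 -0.1 -7.2]
```

Call:
{"fn": "carry_out", "kwargs": {
  "steps": "0 0 0 0 0 0 -1; 0 0 0 0 0 0 -2; 0 0 0 0 0 0 -2"
}}

```text
time_s: 16.77
ee_pos: [0.5353, 0.1342, 0.1988]
tool_rot: [[-0.834, -0.234, 0.5], [-0.244, 0.969, 0.048], [-0.495, -0.082, -0.865]]
wrist_force: [8.9, -3.2, -7.7]
finger_gap: 0.572
grip_force: 122.5
```

```bash
python3 f.py|sed -n '1p;3p'
```

```text
16.775 F tool [-2.9 -4.5 10.9] M tool [ 0.6  -0.08 -0.8 ] gap 0.5720303619684148 122.4524899944663 j6 1.1250479880825803
fresh tcp rel in frame mm [-0.4 -0.9 25.9] rot [ 0.2 -0.1 -9.1]
```

Call:
{"fn": "carry_out", "kwargs": {
  "steps": "0 0 0 0 0 0 -1; 0 0 0 0 0 0 -2; 0 0 0 0 0 0 -2"
}}

```text
time_s: 17.15
ee_pos: [0.5348, 0.1342, 0.1996]
tool_rot: [[-0.825, -0.262, 0.5], [-0.276, 0.96, 0.048], [-0.493, -0.098, -0.865]]
wrist_force: [3.5, -5.0, -1.0]
finger_gap: 0.568
grip_force: 123.4
```

```bash
python3 f.py|sed -n '1p;3p'
```

```text
17.15 F tool [-1.  -5.6  2.4] M tool [ 0.98  0.28 -0.28] gap 0.5684108047171765 123.42326983809471 j6 -0.7826967900881618
fresh tcp rel in frame mm [-0.4 -0.9 24.9] rot [  0.1  -0.2 -11. ]
```

Call:
{"fn": "carry_out", "kwargs": {
  "steps": "0 0 0 -0.15 0 0 0; 0 0 0 -0.3 0 0 0; 0 0 0 -0.3 0 0 0"
}}

```text
time_s: 17.52
ee_pos: [0.534, 0.1341, 0.2008]
tool_rot: [[-0.826, -0.262, 0.5], [-0.276, 0.96, 0.048], [-0.492, -0.098, -0.865]]
wrist_force: [16.7, -2.7, -15.8]
finger_gap: 0.571
grip_force: 120.7
```

```bash
python3 f.py|sed -n '1p;3p'
```

```text
17.525 F tool [-5.2 -5.5 21.9] M tool [ 1.   -0.54 -0.33] gap 0.5712616622659584 120.71679342538118 j6 -0.7366307374485327
fresh tcp rel in frame mm [-0.3 -0.9 23.5] rot [  0.2  -0.1 -11. ]
```

Call:
{"fn": "carry_out", "kwargs": {
  "steps": "0 0 0 0.25 0 0 0; 0 0 0 0.25 0 0 -3; 0 0 0 0.25 0 0 -6; 0 0 0 0.25 0 0 -6"
}}

```text
time_s: 18.02
ee_pos: [0.5342, 0.1352, 0.2005]
tool_rot: [[-0.793, -0.348, 0.5], [-0.374, 0.926, 0.051], [-0.481, -0.147, -0.865]]
wrist_force: [-2.9, -2.1, 3.9]
finger_gap: 0.572
grip_force: 123.9
```

```bash
python3 f.py|sed -n '1p;3p'
```

```text
18.025 F tool [ 1.2 -1.5 -4.9] M tool [ 0.35  0.61 -0.03] gap 0.5719916173777767 123.9196078106761 j6 -6.712877865353387
fresh tcp rel in frame mm [-0.4  0.1 23.9] rot [  0.   -0.2 -17. ]
```

Call:
{"fn": "carry_out", "kwargs": {
  "steps": "0 0 0 0 0 0 -3; 0 0 0 0 0 0 -6; 0 0 0 0 0 0 -6"
}}

```text
time_s: 18.4
ee_pos: [0.5344, 0.1348, 0.2006]
tool_rot: [[-0.753, -0.428, 0.5], [-0.468, 0.882, 0.05], [-0.463, -0.197, -0.864]]
wrist_force: [-2.4, -4.1, 5.5]
finger_gap: 0.574
grip_force: 124.1
```

```bash
python3 f.py|sed -n '1p;3p'
```

```text
18.4 F tool [ 1.2 -3.6 -6.1] M tool [0.63 0.67 0.09] gap 0.5737144926091458 124.05836686491966 j6 -12.665593882788407
fresh tcp rel in frame mm [-0.6 -0.2 23.9] rot [  0.1  -0.2 -23. ]
```

Call:
{"fn": "carry_out", "kwargs": {
  "steps": "0 0 0 0 0 0 -2; 0 0 0 0 0 0 -4; 0 0 0 0 0 0 -4"
}}

```text
time_s: 18.77
ee_pos: [0.5344, 0.1344, 0.2005]
tool_rot: [[-0.723, -0.477, 0.5], [-0.526, 0.849, 0.049], [-0.448, -0.228, -0.864]]
wrist_force: [-2.6, -3.3, 5.0]
finger_gap: 0.572
grip_force: 124.2
```

```bash
python3 f.py|sed -n '1p;3p'
```

```text
18.775 F tool [ 1.4 -2.7 -5.8] M tool [0.68 0.76 0.86] gap 0.5718089570815972 124.15256638079882 j6 -16.539123328842084
fresh tcp rel in frame mm [-0.5 -0.6 23.9] rot [  0.1  -0.2 -26.8]
```

Anticlockwise is blocked too, so the cap is locked in its pockets. Returning to the stop side, then letting go.

Call:
{"fn": "carry_out", "kwargs": {
  "steps": "0 0 0 0 0 0 6; 0 0 0 -0.04 0 0 12; 0 0 0 -0.04 0 0 13; 1 0 0 -0.04 0 0 13; 1 0 0 -0.04 0 0 13; 1 0 0 -0.04 0 0 13; 1 0 0 -0.04 0 0 13; 1 0 0 -0.04 0 0 13; 1 0 0 -0.04 0 0 13; 1 0 0 -2 0 0 13; 1 0 0 -5 0 0 13; 1 0 0 -9 0 0 13; 1 0 0 -12 0 0 13; 1 0 0 -12 0 0 13; 1 0 0 -12 0 0 13",
  "squeeze": 40
}}

```text
time_s: 20.65
ee_pos: [0.474, 0.129, 0.3029]
tool_rot: [[-0.811, -0.307, 0.499], [-0.326, 0.944, 0.051], [-0.486, -0.122, -0.865]]
wrist_force: [-0.1, 0.1, 0.1]
finger_gap: 1.003
grip_force: 0.0
```

```bash
python3 f.py|sed -n '1p;3p'
python3 - <<'E'
from h import *
W=manip.camera_model("wrist");im=manip.get_image("wrist")[...,::-1].copy();S=manip.get_image("scene")[...,::-1]
n=axis(-174.23);m=np.array([.522,.1338,.221]);a=np.linspace(0,2*np.pi,90);B=toolR(n)
for d in(.014,): # locked cap top
  for q in proj(W,m+d*n+.025*(np.outer(np.cos(a),B[:,0])+np.outer(np.sin(a),B[:,1]))): cv2.circle(im,tuple(int(i) for i in q),0,(0,0,255),-1)
x,y=proj(W,m)[0].astype(int);print(x,y,proj(W,[m+.014*n,m+.017*n]))
A=cv2.resize(im[y-60:y+60,x-66:x+66],(440,400));b=cv2.resize(S[205:325,250:358],(360,400))
cv2.imwrite("pics/fin.png",np.hstack([A,b]))
for c in("scene","top"): print({k:[np.round(d["uv"]).tolist() for d in manip.spot_in(c,k)[:2]] for k in("beaker","amber","wash_bottle")})
E
```

```text
20.65 F tool [-0.   0.1 -0.1] M tool [-0.18  0.45 -0.01] gap 1.0032724931320287 0.0 j6 -1.9173209915672638
fresh tcp rel in frame mm [  0.9   0.1 -95. ] rot [  0.   -0.1 -14.1]
320 238 [[320.32073687 245.59852846]
 [320.2915352  247.16546753]]
{'beaker': [[395.0, 291.0], [310.0, 245.0]], 'amber': [[262.0, 239.0], [341.0, 207.0]], 'wash_bottle': [[175.0, 361.0], [260.0, 238.0]]}
{'beaker': [[346.0, 312.0]], 'amber': [[342.0, 182.0]], 'wash_bottle': [[198.0, 221.0]]}
```

View pics/fin.png

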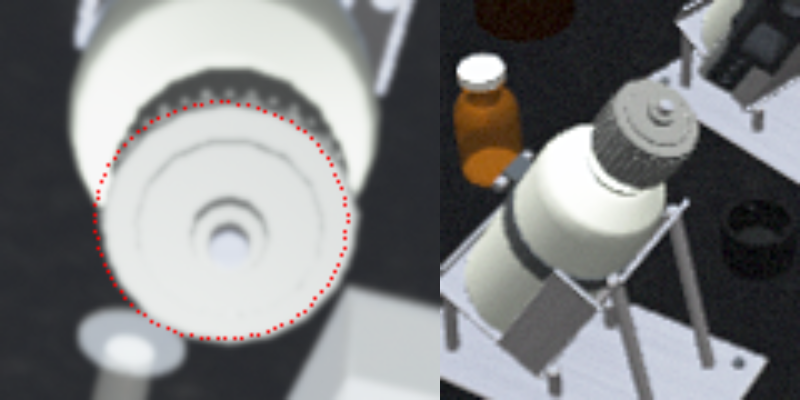

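The cap sits straight at its locked height on the fresh bottle, the gripper is clear of it, and the bystanders have not moved.

```bash
python3 -c "
from cell import manip; print(manip.hand_in())"
```

```text
the job is handed in; nothing more can be done
None
```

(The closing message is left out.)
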